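# Clamp the sample tube in its cradle

## Task

Two identical toggle-clamp fixtures stand on the bench, both open; a capped sample tube lies in the cradle of one of them, so that its cap can later be unscrewed with one hand. Push down the orange lever of the fixture that holds the tube, past its dead point and fully home, so that the rubber pad keeps the tube pressed in its cradle by itself when you let go. Leave the empty fixture's clamp alone, open.

Things in the scene. Friction and masses are not known exactly. Their poses are not given: they have to be found in the camera images.
- clamp_grip (a point): mid-thickness of the orange lever grip (28 wide, 16 thick, 70 to 160 mm from the hinge pin) of the fixture with the tube, 130 mm from the pin, which is 70 mm above the bench. -x: along the lever to its free end; y: along the level pin; z: out of the face to push. Open, it slants up 50 to 65 degrees, away from the tube; pushed, it swings down about the pin to a stop where it is level, 70 mm high
- clamp_pad: black sprung rubber pad, 20 mm across, on the arm of the clamp with the tube; origin at the centre of its pressing face. Comes down with the lever, meets the tube some 25 degrees before the lever's stop; from there the push stiffens to 3 to 6 N at the grip until the dead point, 8 degrees before the stop, then the lever snaps home and stays. Closed: 135 mm beyond the pin, pressing with some 25 N
- tube: capped sample tube, white with a blue-green cap, 100 mm long, body 28 mm and cap 30 mm across, lying level in the white V-shaped cradle, crosswise to the lever; its top is 48 mm above the bench. Origin at mid-length, 14.5 mm below the tube's axis; x along the tube to the cap
- spare_grip (a point): the same point with the same axes on the orange lever of the identical, empty fixture; that lever stays open where it is
Not all that is in view belongs to the job. Leave any purple or yellow look-alike of the tube alone.

How it is judged:
By the outcome, as a careful person would: the job done as asked, in the order asked, and still so for the second after the job is handed in, with the robot touching nothing.
It also fails if it takes over 29 s, if anything falls off the work surface, if the arm or the gripper's body presses on something with over 40 N, if the wrist force passes 120 N, or if a joint passes its speed limit or range.

## Robot

A 7-joint arm with a two-finger parallel gripper is mounted at the origin on a cart in front of the work surface, level with it; the furniture and walls round the work are solid. World frame = base frame: x ahead of the robot, y to its left, z up, the work surface at z = 0. Lengths are in mm, angles in rad, forces in N, time in s.
With the tool pointing down it reaches from about 400 to 925 mm from the base axis. Payload 4.1 kg.
Tool frame: the origin (TCP) lies at the very end of the fingers, on their centre line; the grasp point (between the pads) lies 19 mm behind it; x points along the fingers, z is the direction in which the jaws open and shut, and the axes are right-handed (so a half turn about x gives the same grasp; the last joint's range is limited). The gripper opens to 85 mm and grips with 20 to 120 N. Pads are 22 mm wide; open, the fingers measure 114 mm over their backs; the gripper's body (76 mm by 85 mm) begins 54 mm behind the grasp point. The pads swing forward as they close: fully open they stand 13 mm farther back than shut.
Start: joints at [-1.376, 0.398, 0.045, 1.537, -0.019, 1.207, -0.051], TCP at [188.213, 622.189, 231.347] pointing down, gripper open.
Joint ranges: [-2.82, 2.82], [-0.49, 2.23], [-1.37, 1.46], [0, 2.46], [-1.36, 4.5], [0.23, 2], [-2.94, 2.94]. Speed limits (rad/s): [2.57, 2.57, 3.14, 3.14, 3.14, 3.14, 3.14].

## Interface

Orientations are given as a 3x3 rotation matrix whose columns are the frame's x, y, z axes.
In Python, from rig import manip, optics, ticket gives the robot as it stands.
- The arm moves only by the tool move_arm, never from a script. Its argument "targets" is a list of rows, each an object with "translation": the shift along the tool's x, y, z in cm, a list of three; "dr": the turn, a rotation vector about the tool's x, y, z in degrees, a list of three; "grip": the gripper's target within -1 to 1 (fully open at 1, half-way at 0, shut at -1). A call has 1 to 20 rows; each row is the pose to reach, as a shift and turn from the pose commanded when the call began, along the tool's axes at that moment; what a row does not reach only later rows make up. A row lasts 1/8 s, in which the tool goes at most 62.5 mm and 10.7 degrees, less where a joint would pass 70% of its speed; a pose out of reach is approached as far as the arm can. A call with a gripper value outside its range is refused whole. The fingers move at their own pace and stop on an object; "squeeze" is the grip in N (left out, the last holds). Time passes only in rows, so rows that repeat a pose let the fingers close. It gives the time, the measured TCP pose, the force and the opening at its end, in the units of the state.
- manip.get_state(): the state, without advancing time (a new reading comes with each control period).
- optics.capture(name): name is "scene" or "top"; returns a dict with "color" (400x640x3 uint8, red, green, blue), "z_map" (400x640 float32, mm along the optical axis (not along the pixel's ray), 0 where there is no reading), "fx", "fy", "cx", "cy" (pixels), "dist" ([k1, k2, p1, p2, k3] as OpenCV has them; the pictures are not rectified), "R" (3x3) and "t" (3): a world point X has camera coordinates R X + t. Camera axes: x right, y down, z forward; pixel columns grow to the right and rows downward; lengths in mm; the calibration is good to about 2 mm. A picture is of the moment at which its call begins.
- ticket.job_done(): hands the job in, once; it reports no verdict.
The state is a dict: "clock": time; "joint_positions": joint angles; "qvel": joint speeds; "effort": joint torques, N m; "tcp_pos": TCP position; "orientation": TCP orientation; "ft_force": force on the tool from outside, world axes, zero at the start; "torque": the same for the moment, N m; "finger_gap": finger opening in mm.
Only numpy, scipy, OpenCV 4.12 (cv2) and the standard library are available. Lean on these libraries where they do the work, as an engineer would, in place of code of your own. Each camera call takes 0.05 s, during which the arm holds its last target.

## Working session

There is one attempt and no reset: what is moved stays moved. The work goes in short steps, Python scripts to look and compute and a tool call to move; the robot and the scene stay as the last step left them, time stands still between calls to the robot, and variables do not carry over. Pictures are saved under pics/ and viewed, and the job is handed in when it is done.

Besides the shell and the picture viewer there is one more tool, called after "Request:" by a JSON object that holds its "name" and its "arguments". move_arm: Moves the arm, as the interface text tells. Its arguments: {"type":"object","properties":{"targets":{"type":"array"},"squeeze":{"type":"number"}},"required":["targets"]}

```bash
mkdir -p pics
python3 - <<'E'
from rig import manip, optics
import cv2, numpy as np, pickle
s=manip.get_state()
for k in('clock','tcp_pos','orientation','ft_force','finger_gap'):print(k,np.round(s[k],3))
for n in('scene','top'):
    c=optics.capture(n); pickle.dump(c,open(n+'.pkl','wb')); cv2.imwrite(f'pics/{n}0.png',c['color'][:,:,::-1])
    print(n,c['fx'],c['cx'],c['cy'],np.round(c['R'],3).tolist(),np.round(c['t'],1),np.round(-c['R'].T@c['t']),c['dist'])
E
```

```text
clock 0.0
tcp_pos [188.002 621.55  230.259]
orientation [[-0.    -0.957  0.289]
 [-0.002  0.289  0.957]
 [-1.    -0.    -0.002]]
ft_force [-0.286  0.422  0.486]
finger_gap 85.914
scene 495.79435341153396 325.28258575755507 203.1922532275959 [[0.765, -0.644, 0.017], [-0.461, -0.564, -0.685], [0.451, 0.516, -0.728]] [-480.5  311.  1171. ] [ -17. -738. 1074.] [-0.04218596  0.          0.          0.          0.        ]
top 397.4061353943335 323.22329828581724 195.7534764193729 [[-0.024, -1.0, 0.009], [-0.985, 0.023, -0.17], [0.17, -0.013, -0.985]] [-64.3 600.  961. ] [ 426.  -65. 1050.] [0.01595822 0.         0.         0.         0.        ]
```

View pics/scene0.png

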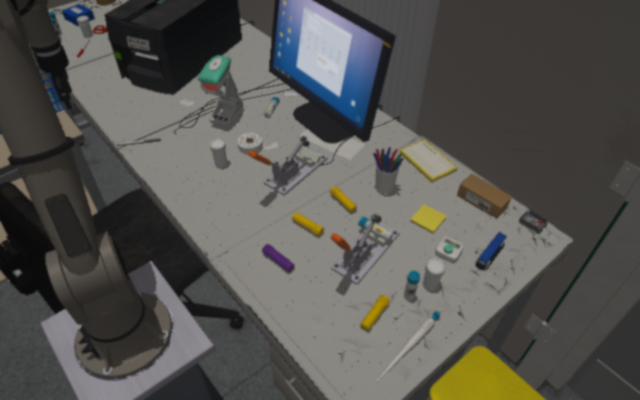

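View pics/top0.png

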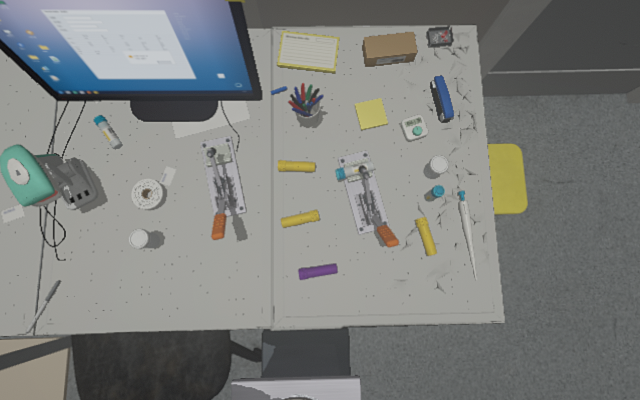

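```bash
cat > h.py <<'E'
import cv2,numpy as np,pickle
def K(c): return np.array([[c['fx'],0,c['cx']],[0,c['fy'],c['cy']],[0,0,1]])
def cloud(c):
    v,u=np.mgrid[0:400,0:640]
    p=cv2.undistortPoints(np.stack([u.ravel(),v.ravel()],1).astype(float)[:,None],K(c),np.array(c['dist']))[:,0]
    z=c['z_map'].ravel().astype(float)
    X=np.c_[p*z[:,None],z]
    return ((X-c['t'])@c['R']).reshape(400,640,3)
def proj(c,P):
    return cv2.projectPoints(np.array(P,float).reshape(-1,3),cv2.Rodrigues(np.array(c['R']))[0],np.array(c['t'],float),K(c),np.array(c['dist']))[0][:,0]
E
python3 - <<'E'
from h import *
for n,bs in(('top',((165,120,265,250),(320,140,420,260))),('scene',((240,120,340,210),(310,190,410,290)))):
    c=pickle.load(open(n+'.pkl','rb'));W=cloud(c);im=c['color']
    hsv=cv2.cvtColor(im,cv2.COLOR_RGB2HSV)
    out=[]
    for b in bs:
        m=np.zeros((400,640),bool);m[b[1]:b[3],b[0]:b[2]]=1
        o=m&(hsv[...,0]>3)&(hsv[...,0]<16)&(hsv[...,1]>150)&(c['z_map']>0)
        P=W[o];print(n,b,len(P),'mean',P.mean(0).round(1))
        d=P-P.mean(0);U,S,V=np.linalg.svd(d,full_matrices=False);print(' axis',V.round(2).tolist(),'range',(d@V[0]).min().round(),(d@V[0]).max().round(),'zrange',np.percentile(P[:,2],[2,50,98]).round())
        q=m&(hsv[...,0]>80)&(hsv[...,0]<105)&(hsv[...,1]>110)&(c['z_map']>0)
        if q.sum(): v,u=np.nonzero(q);print(' teal',q.sum(),u.mean(),v.mean(),np.median(W[q],0).round(1))
        out.append(cv2.resize(im[b[1]:b[3],b[0]:b[2]],None,fx=390/(b[2]-b[0]),fy=390/(b[2]-b[0]),interpolation=cv2.INTER_CUBIC))
    h=max(o.shape[0] for o in out);out=[cv2.copyMakeBorder(o,0,h-o.shape[0],0,5,0) for o in out]
    cv2.imwrite(f'pics/crop_{n}.png',np.hstack(out)[:,:,::-1])
E
```

```text
top (165, 120, 265, 250) 141 mean [510.9 156.6 177.5]
 axis [[-0.67, -0.13, 0.73], [-0.15, 0.99, 0.04], [-0.72, -0.09, -0.68]] range -54.0 29.0 zrange [138. 182. 198.]
top (320, 140, 420, 260) 65 mean [ 471.8 -217.7  205.9]
 axis [[-0.6, -0.06, 0.8], [-0.17, 0.99, -0.04], [-0.79, -0.16, -0.6]] range -56.0 11.0 zrange [163. 211. 215.]
 teal 76 340.0131578947368 173.22368421052633 [ 657.3 -123.4   46.8]
scene (240, 120, 340, 210) 91 mean [508.6 146.4 176.6]
 axis [[0.65, -0.04, -0.76], [-0.02, -1.0, 0.04], [0.76, 0.01, 0.65]] range -27.0 57.0 zrange [138. 181. 197.]
scene (310, 190, 410, 290) 118 mean [ 476.9 -226.3  193.9]
 axis [[0.49, -0.1, -0.87], [0.1, -0.98, 0.17], [0.87, 0.17, 0.47]] range -24.0 55.0 zrange [147. 203. 213.]
 teal 72 371.5833333333333 232.01388888888889 [ 653.1 -128.1   45.8]
```

View pics/crop_top.png

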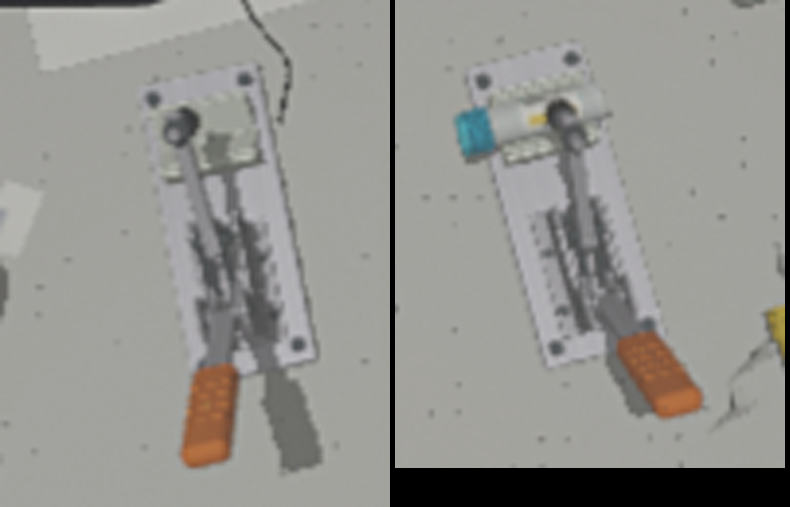

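View pics/crop_scene.png

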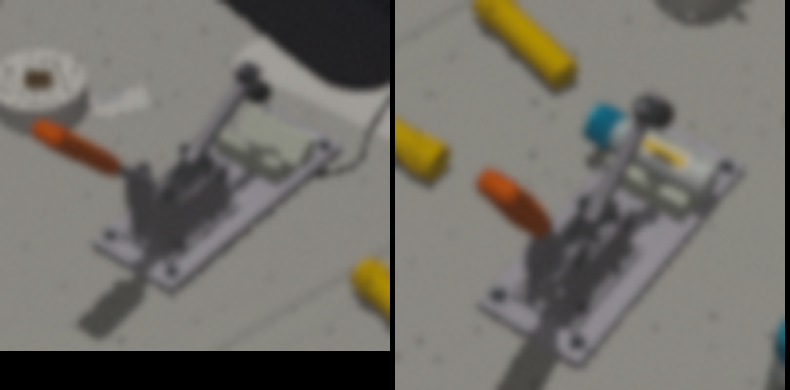

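Run:
```python
from h import *
c=pickle.load(open('top.pkl','rb'));W=cloud(c);R=np.array(c['R']);t=np.array(c['t'])
px=np.array([(342.6,161),(365.1,155.1),(361,229.5),(384.9,223.3)])
p=cv2.undistortPoints(px[:,None],K(c),np.array(c['dist']))[:,0]
ray=np.c_[p,np.ones(4)]@R; C=-R.T@t
B=C+ray*((10-C[2])/ray[:,2])[:,None]
print('bolts',B.round(1).tolist())
for q in px.round().astype(int): print(W[q[1],q[0]].round(1))
l=(B[0]+B[1])/2-(B[2]+B[3])/2;l/=np.linalg.norm(l);print('dir to tube',l.round(3));m=B.mean(0)
n=np.array([-l[1],l[0],0])
for nme in('top','scene'):
    c=pickle.load(open(nme+'.pkl','rb'));W=cloud(c);im=c['color'];hsv=cv2.cvtColor(im,cv2.COLOR_RGB2HSV)
    P=W.reshape(-1,3);d=P-m;s=d@l;w=d@n
    sel=(abs(s)<190)&(abs(w)<60)&(P[:,2]>5)&(P[:,2]<300)&(c['z_map'].ravel()>0)
    o=sel&((hsv[...,0]>3)&(hsv[...,0]<16)&(hsv[...,1]>150)).ravel()
    print(nme,'orange s,w,z');a=np.c_[s,w,P[:,2]][o];a=a[a[:,2].argsort()];print(a[::4].round(0).astype(int).tolist())
    k=sel&~o&(P[:,2]>60);a=np.c_[s,w,P[:,2]][k];a=a[a[:,0].argsort()];print(' arm',a[::5].round(0).astype(int).tolist())
```

```text
bolts [[699.4, -133.6, 10.0], [714.5, -195.0, 10.0], [513.6, -175.7, 10.0], [528.4, -239.2, 10.0]]
[ 698.7 -134.5   12.8]
[ 714.2 -194.5   12.3]
[ 511.7 -174.9   17.4]
[ 529.2 -239.5    9.8]
dir to tube [0.974 0.226 0.   ]
top orange s,w,z
[[-114, -2, 159], [-120, 6, 172], [-132, 8, 191], [-153, 10, 208], [-152, 13, 209], [-145, 6, 210], [-144, -7, 210], [-151, 2, 211], [-151, -9, 211], [-148, 3, 211], [-146, 5, 211], [-154, 7, 212], [-150, -3, 212], [-151, -7, 212], [-152, -4, 213], [-148, -5, 214], [-147, -1, 216]]
 arm [[-157, -6, 209], [-156, -2, 206], [-154, 13, 206], [-148, -12, 211], [-145, -11, 211], [-144, -5, 209], [-143, 6, 213], [-142, -8, 209], [-142, 2, 206], [-141, -11, 205], [-140, 0, 205], [-139, 10, 203], [-138, 5, 203], [-137, 14, 187], [-137, 2, 199], [-136, -3, 197], [-135, 8, 198], [-134, -6, 195], [-133, 12, 187], [-133, -9, 192], [-131, 4, 191], [-130, -11, 189], [-130, -10, 183], [-129, -5, 183], [-128, 13, 175], [-127, -9, 179], [-126, 12, 181], [-125, 6, 177], [-124, -8, 177], [-124, 3, 175], [-122, -2, 174], [-122, 14, 160], [-120, 12, 165], [-119, -8, 170
[... 2457 characters left out ...]
6, 77], [-50, 4, 60], [-38, -7, 61], [-37, -6, 63], [-35, -4, 64], [-33, 0, 64], [-31, 4, 67], [-31, 11, 61], [-30, -1, 65], [-29, 6, 67], [-28, -12, 64], [-26, -4, 73], [-24, -5, 79], [-23, 1, 74], [-21, 3, 75], [-18, -2, 75], [-16, 3, 78], [-14, -1, 82], [-12, -3, 86], [-10, 2, 89], [-8, -4, 76], [-5, 2, 93], [-2, -1, 96], [-1, -2, 87], [1, -6, 88], [3, -5, 93], [5, -3, 95], [8, -4, 96], [9, 4, 102], [12, -1, 106], [13, -1, 122], [15, -5, 106], [15, 5, 103], [17, -4, 131], [19, 1, 111], [19, -7, 120], [20, -3, 120], [22, 0, 109], [24, -4, 121], [26, -3, 115], [27, -4, 126], [30, -5, 124], [34, -3, 123], [37, -1, 123], [38, -4, 92], [41, -5, 99], [44, -8, 102], [48, -2, 103], [51, -4, 101]]
```

The choice is the right fixture: top (362,190), scene (368,240). It has the white tube with the teal cap (top (341,173)) in its cradle. What could be mistaken for it or its parts:
- The empty fixture: top (222,180), scene (295,165).
- Yellow look-alikes: top (297,166), (300,218) and (426,237).
- A purple look-alike: top (318,271).
- A teal-capped vial: top (438,190).
- A tube at top (107,130).

The lever slants at about 60°. The pin is at s≈-73 mm along the fixture axis, and the lever tip at z≈210 mm, which matches 70+160·sin60°.

Next is the move to above and behind the push face, with the fingers shut.

Request:
{"name": "move_arm", "arguments": {"targets": [{"translation":[-1.5,-2,-2],"dr":[4,0,0],"grip":-1},{"translation":[-3,-6,-6],"dr":[8,0,0],"grip":-1},{"translation":[-5,-10,-10],"dr":[12,0,0],"grip":-1},{"translation":[-5.4,-14.5,-14],"dr":[16,0,0],"grip":-1},{"translation":[-5.4,-19,-18],"dr":[20,0,0],"grip":-1},{"translation":[-5.4,-23,-22],"dr":[24,0,0],"grip":-1},{"translation":[-5.4,-27,-26],"dr":[28,0,0],"grip":-1},{"translation":[-5.4,-31,-30],"dr":[32,0,0],"grip":-1},{"translation":[-5.4,-34,-34.5],"dr":[36,0,0],"grip":-1},{"translation":[-5.4,-37,-39],"dr":[40,0,0],"grip":-1},{"translation":[-5.4,-40,-43.5],"dr":[44,0,0],"grip":-1},{"translation":[-5.4,-43,-48],"dr":[48,0,0],"grip":-1},{"translation":[-5.4,-46,-52.5],"dr":[52,0,0],"grip":-1},{"translation":[-5.4,-49,-57],"dr":[56,0,0],"grip":-1},{"translation":[-5.4,-52,-61.5],"dr":[60,0,0],"grip":-1},{"translation":[-5.4,-54,-66],"dr":[60,0,0],"grip":-1},{"translation":[-5.2,-56.1,-69.5],"dr":[60,0,0],"grip":-1},{"translation":[-5,-56.1,-69.5],"dr":[60,0,0],"grip":-1}], "squeeze": 40}}

```text
clock: 2.35
tcp_pos: [523.0, -209.3, 280.9]
orientation: [[-0.001, -0.222, 0.975], [-0.002, 0.975, 0.222], [-1.0, -0.002, -0.002]]
ft_force: [-0.0, 0.5, 0.4]
finger_gap: -0.3
```

Run:
```python
from rig import manip, optics
from h import *
m=np.array([613.98,-185.9,0]);l=np.array([.974,.226,0]);n=np.array([-.226,.974,0])
s=manip.get_state();p=s['tcp_pos'];print(np.round(p,1),(p-m)@l,(p-m)@n)
o=[]
for k in('scene','top'):
    c=optics.capture(k)
    im=c['color'][:,:,::-1].copy()
    for th in(60,0):
        r=np.radians(th);q=m+l*(-73-130*np.cos(r)+8*np.sin(r))+np.array([0,0,70+130*np.sin(r)+8*np.cos(r)])
        u=proj(c,q)[0];cv2.circle(im,tuple(int(v) for v in u),1,(0,0,255) if th else (0,255,0),-1)
    b=(310,170,410,290) if k=='scene' else (320,130,420,250)
    o.append(cv2.resize(im[b[1]:b[3],b[0]:b[2]],None,fx=3.9,fy=3.9))
cv2.imwrite('pics/pre.png',np.hstack(o))
```

```text
[ 523.  -209.3  280.9] -93.8799775974094 -2.27894100977035
```

View pics/pre.png

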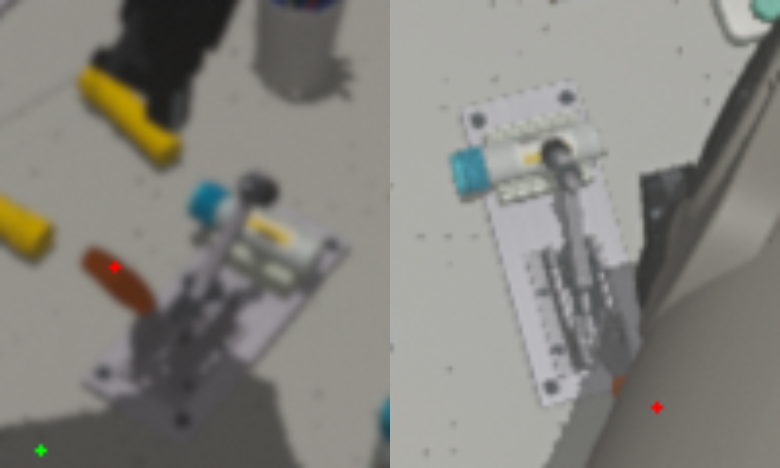

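Request:
{"name": "move_arm", "arguments": {"targets": [{"translation":[4.5,0.2,0.2],"dr":[0,0,0],"grip":-1},{"translation":[8.6,0.2,0.2],"dr":[0,0,0],"grip":-1},{"translation":[8.6,0.2,0.2],"dr":[0,0,0],"grip":-1},{"translation":[9.3,0.2,-1],"dr":[0,0,0],"grip":-1},{"translation":[9.9,0.2,-2.0],"dr":[0,0,0],"grip":-1},{"translation":[10.4,0.2,-3.0],"dr":[0,0,0],"grip":-1},{"translation":[11.0,0.2,-3.9],"dr":[0,0,0],"grip":-1},{"translation":[11.7,0.2,-4.7],"dr":[0,0,0],"grip":-1},{"translation":[12.5,0.2,-5.5],"dr":[0,0,0],"grip":-1},{"translation":[12.5,0.2,-5.5],"dr":[0,0,0],"grip":-1}]}}

```text
clock: 3.7
tcp_pos: [468.7, -216.0, 155.4]
orientation: [[-0.002, -0.227, 0.974], [0.001, 0.974, 0.227], [-1.0, 0.001, -0.002]]
ft_force: [0.9, 0.3, 0.2]
finger_gap: -0.1
```

Run:
```python
from rig import manip, optics
from h import *
s=manip.get_state();print(np.round(s['tcp_pos'],1),np.round(s['ft_force'],1))
c=optics.capture('scene');im=c['color'][:,:,::-1].copy()
b=(290,150,430,290)
cv2.imwrite('pics/p40.png',cv2.resize(im[b[1]:b[3],b[0]:b[2]],None,fx=4,fy=4))
```

```text
[ 468.7 -216.   155.4] [0.9 0.3 0.2]
```

View pics/p40.png

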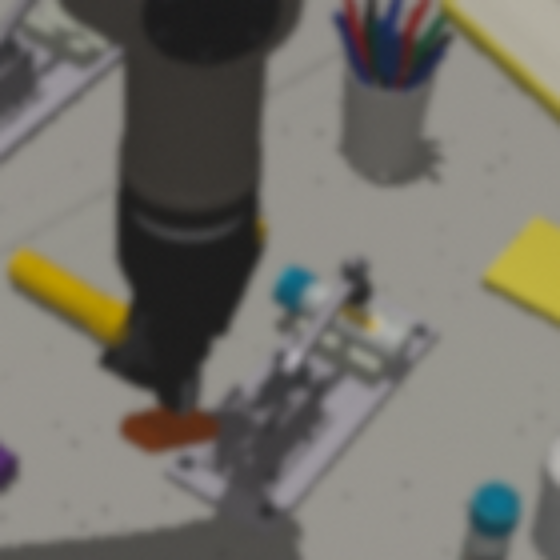

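The lever has come down to about 40°, with the fingertip at crop (183,408) on the orange grip. Now I continue along the arc.

Request:
{"name": "move_arm", "arguments": {"targets": [{"translation":[0.8,0,-0.7],"dr":[0,0,0],"grip":-1},{"translation":[1.7,0,-1.4],"dr":[0,0,0],"grip":-1},{"translation":[2.6,0,-1.9],"dr":[0,0,0],"grip":-1},{"translation":[3.1,0,-2.2],"dr":[0,0,0],"grip":-1},{"translation":[3.6,0,-2.4],"dr":[0,0,0],"grip":-1},{"translation":[4.1,0,-2.6],"dr":[0,0,0],"grip":-1},{"translation":[4.6,0,-2.8],"dr":[0,0,0],"grip":-1},{"translation":[4.6,0,-2.8],"dr":[0,0,0],"grip":-1}]}}

```text
clock: 4.75
tcp_pos: [442.5, -222.6, 110.2]
orientation: [[-0.0, -0.228, 0.974], [0.0, 0.974, 0.228], [-1.0, 0.0, -0.0]]
ft_force: [-1.9, 0.8, 3.9]
finger_gap: -0.2
```

Request:
{"name": "move_arm", "arguments": {"targets": [{"translation":[0.5,0,-0.2],"dr":[0,0,0],"grip":-1},{"translation":[1.0,0,-0.3],"dr":[0,0,0],"grip":-1},{"translation":[1.5,0,-0.4],"dr":[0,0,0],"grip":-1},{"translation":[2.0,0,-0.5],"dr":[0,0,0],"grip":-1},{"translation":[2.5,0,-0.6],"dr":[0,0,0],"grip":-1},{"translation":[2.5,0,-0.6],"dr":[0,0,0],"grip":-1}]}}

```text
clock: 5.5
tcp_pos: [436.5, -223.5, 84.7]
orientation: [[-0.001, -0.228, 0.974], [0.0, 0.974, 0.228], [-1.0, 0.001, -0.001]]
ft_force: [-0.1, -0.4, -0.4]
finger_gap: 0.2
```

Run:
```python
from rig import manip, optics
from h import *
s=manip.get_state();print(s['clock'],np.round(s['tcp_pos'],1),np.round(s['ft_force'],1))
c=optics.capture('scene');im=c['color'][:,:,::-1].copy()
b=(290,150,430,290)
cv2.imwrite('pics/p5.png',cv2.resize(im[b[1]:b[3],b[0]:b[2]],None,fx=4,fy=4))
```

```text
5.5 [ 436.5 -223.5   84.7] [-0.1 -0.4 -0.4]
```

View pics/p5.png

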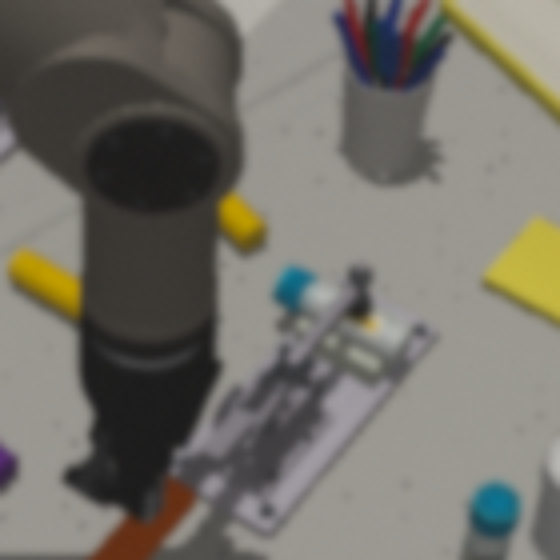

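The force fell to zero at z≈85, so the lever has snapped home. I'll touch down lightly to confirm it is on its stop, then lift.

Request:
{"name": "move_arm", "arguments": {"targets": [{"translation":[0.3,0,0],"dr":[0,0,0],"grip":-1},{"translation":[0.5,0,0],"dr":[0,0,0],"grip":-1},{"translation":[0.7,0,0],"dr":[0,0,0],"grip":-1},{"translation":[0.8,0,0],"dr":[0,0,0],"grip":-1},{"translation":[0.8,0,0],"dr":[0,0,0],"grip":-1}]}}

```text
clock: 6.18
tcp_pos: [436.9, -223.8, 77.9]
orientation: [[0.0, -0.228, 0.974], [0.001, 0.974, 0.228], [-1.0, 0.001, 0.0]]
ft_force: [-1.2, 2.0, 7.3]
finger_gap: 0.1
```

Contact came at z=77.9 mm with 7 N, which matches the level stop (78 mm). Now I retract.

Request:
{"name": "move_arm", "arguments": {"targets": [{"translation":[-2,0,0],"dr":[0,0,0],"grip":-1},{"translation":[-6,0,0],"dr":[0,0,0],"grip":-1},{"translation":[-11,0,0],"dr":[0,0,0],"grip":-1},{"translation":[-16,0,0],"dr":[0,0,0],"grip":-1},{"translation":[-20,0,0],"dr":[0,0,0],"grip":-1},{"translation":[-21,-5,0],"dr":[0,0,0],"grip":-1},{"translation":[-21,-11,0],"dr":[0,0,0],"grip":-1},{"translation":[-21,-17,0],"dr":[0,0,0],"grip":-1},{"translation":[-21,-17,0],"dr":[0,0,0],"grip":-1},{"translation":[-21,-17,0],"dr":[0,0,0],"grip":-1}]}}

```text
clock: 7.42
tcp_pos: [475.3, -389.0, 286.7]
orientation: [[-0.001, -0.227, 0.974], [0.001, 0.974, 0.227], [-1.0, 0.001, -0.001]]
ft_force: [-0.2, 0.1, -0.1]
finger_gap: -0.1
```

Run:
```python
from rig import manip, optics
from h import *
s=manip.get_state();print(s['clock'],np.round(s['tcp_pos'],1),np.round(s['ft_force'],1))
o=[]
m=np.array([613.98,-185.9,0]);l=np.array([.974,.226,0]);n=np.array([-.226,.974,0])
for k,b in(('scene',(240,130,420,310)),('top',(190,110,420,290))):
    c=optics.capture(k);im=c['color'];W=cloud(c);d=W-m
    hsv=cv2.cvtColor(im,cv2.COLOR_RGB2HSV)
    q=(abs(d@n)<40)&((d@l)<-120)&((d@l)>-260)&(hsv[...,0]>3)&(hsv[...,0]<16)&(hsv[...,1]>150)&(c['z_map']>0)
    if q.sum(): print(k,q.sum(),'grip z',np.percentile(W[q][:,2],[5,50,95]).round(),'s',np.percentile(d[q]@l,[2,98]).round())
    t=(abs(d@n)<90)&((d@l)>20)&((d@l)<110)&(hsv[...,0]>80)&(hsv[...,0]<105)&(hsv[...,1]>110)
    print('teal',np.median(W[t],0).round(1))
    f=390/(b[2]-b[0]);o.append(cv2.resize(im[b[1]:b[3],b[0]:b[2]],(390,390 if k=='scene' else 305),interpolation=cv2.INTER_CUBIC))
o[1]=cv2.copyMakeBorder(o[1],0,85,0,0,0)
cv2.imwrite('pics/end.png',np.hstack(o)[:,:,::-1])
```

```text
7.425 [ 475.3 -389.   286.7] [-0.2  0.1 -0.1]
scene 322 grip z [73. 77. 81.] s [-231. -149.]
teal [ 657.  -126.6   44.7]
top 326 grip z [75. 79. 82.] s [-228. -151.]
teal [ 657.5 -123.5   46.4]
```

View pics/end.png

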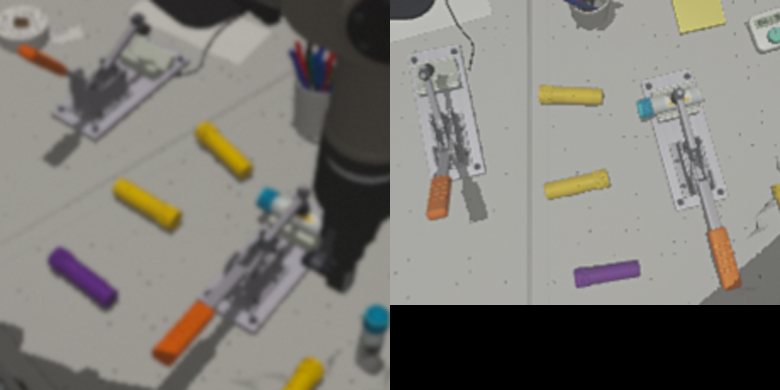

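The lever is level: its face is at z≈77–79 mm and it reaches s≈-231 mm. The pad is on the tube at crop (678,95), the tube has not moved, and the empty fixture at crop (438,195) is still open.

```bash
python3 -c "
from rig import ticket
print(ticket.job_done())"
```

```text
the job is handed in; nothing more can be done
None
```

The clamp on the fixture holding the tube is closed and stays closed with the gripper clear. I handed the job in at about 7.5 s.

I pushed the orange lever down along its arc with the shut fingertips. The force rose to about 4 N and fell to zero as it snapped over. A light touch then met the stop at z = 77.9 mm with about 7 N.

**Last checks after lifting clear:**
- **Lever:** both cameras show it level, with its face at about 77–79 mm; 78 mm was expected.
- **Tube and pad:** the tube cap is where it was, and the pad is on the tube.
- **Empty fixture:** its clamp is still open, and the purple and yellow look-alikes were not touched.
- **Wrist force:** about 0 N.

No check failed or disagreed. I could not measure the pad's pressing force directly.

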